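# Put the interlocking drain tiles back in the drip pan

### The arm

A 6-joint arm with a two-finger parallel gripper is mounted at the origin on the work surface. World frame = base frame: x ahead of the robot, y to its left, z up, the work surface at z = 0. Lengths are in mm, angles in rad, forces in N, time in s.
With the tool pointing down it reaches from about 350 to 775 mm from the base axis. Payload 7.3 kg.
Tool frame: the origin (TCP) lies between the finger pads; the fingertips stand 22 mm ahead of it and the grasp point (between the pads) lies 3 mm ahead of it (nose_length is the distance from the TCP to the fingertips, in mm); z points along the fingers, y is the direction in which the jaws open and shut (so a half turn about z gives the same grasp; the last joint's range is limited). The gripper opens to 92 mm and grips with 3 to 60 N. Pads are 19 mm wide; open, the fingers measure 130 mm over their backs; the gripper's body (75 mm by 190 mm) begins 47 mm behind the grasp point.
Start: joints at [0.965, 0.342, 1.524, -0, 1.275, -0.146], TCP at [232.967, 470.499, 248.741] pointing down, gripper open.
Joint ranges: [-2.53, 2.53], [-0.77, 2.02], [0.04, 2.7], [-1, 4.14], [0.28, 2.66], [-3.11, 3.11]. Speed limits (rad/s): [2.57, 2.57, 3.14, 3.14, 3.14, 3.14].

### API

Orientations are given as [roll, pitch, yaw] about the fixed x, y, z axes, in that order (R = Rz(yaw) Ry(pitch) Rx(roll)).
In Python, from plant import get_obs, capture, close_job, nose_length gives the robot as it stands.
- The arm moves only by the tool step_arm, never from a script. Its argument "increments" is text: rows parted by semicolons, each of 7 numbers parted by spaces: the turn, a rotation vector about the tool's x, y, z in rad, then the shift along the tool's x, y, z in mm, then the opening, from -1 (shut) to 1 (fully open). A call has 1 to 20 rows; each row is the pose to reach, as a shift and turn from the pose commanded when the call began, along the tool's axes at that moment; what a row does not reach only later rows make up. A row lasts 1/8 s, in which the tool goes at most 62.5 mm and 10.7 degrees, less where a joint would pass 70% of its speed; a pose out of reach is approached as far as the arm can. A call with a gripper value outside its range is refused whole. The fingers move at their own pace and stop on an object; the grip force is fixed at half the most. Time passes only in rows, so rows that repeat a pose let the fingers close. It gives the time, the measured TCP pose, the force and the opening at its end, in the units of the state.
- get_obs(): the state, without advancing time (a new reading comes with each control period).
- capture(name): name is "side" or "top" or "wrist"; returns a dict with "frame" (480x640x3 uint8, red, green, blue), "K" (3x3 intrinsics, pixels), "extrinsics" (4x4, takes a point from world to camera coordinates); the wrist camera has in their place "tool_from_camera" (4x4, takes a point from camera to tool coordinates, whose origin is the TCP and whose axes are the flange's). Camera axes: x right, y down, z forward; pixel columns grow to the right and rows downward; lengths in mm; the calibration is good to about 2 mm. A picture is of the moment at which its call begins: read the wrist's pose just before it. There is no depth.
- close_job(): hands the job in, once; it reports no verdict.
The state is a dict: "time": time; "joint_positions": joint angles; "dq": joint speeds; "tau": joint torques, N m; "tool_pos": TCP position; "tcp_rot": TCP orientation; "contact_force": force on the tool from outside, world axes, zero at the start; "moment": the same for the moment, N m; "grip_width": finger opening in mm.
Only numpy, scipy, OpenCV 4.12 (cv2) and the standard library are available. Lean on these libraries where they do the work, as an engineer would, in place of code of your own. Each camera call takes 0.05 s, during which the arm holds its last target.

### The job

Two of the four interlocking drain tiles have been lifted out of the steel drip pan for rinsing. Put both back in the pan, each turned so that its tab and slot lock into its neighbours, fully down and flush with the two that are still laid. Leave the dish and the other lab ware around the pan standing where they are.

Things in the scene. Friction and masses are not known exactly. Their poses are not given: they have to be found in the camera images.
- pan: shallow stainless drip pan, fixed to the bench, 238 mm (x) by 253 mm (y) outside, 232 by 247 mm inside, walls 25 mm high, floor 3 mm thick; origin on the bench under its centre. It holds four identical drain tiles, two rows of two, 114 mm from centre to centre, each a quarter turn from the next, tab into slot all round. The far (+x) row is still laid, the near row is empty.
- laid_place (a point): nominal centre of the laid row of two joined tiles, at pan x = +57 mm, y = 0, at their top 23 mm above the bench; axes as the pan (the point is fixed to the pan). The row has play: it may really stand up to 8 mm to either side along the pan's y, which is not reported. It is stiff to shift (about 6 N). A tile drops in only when its tab or slot meets the row's within about 2 mm.
- gap_left (a point): nominal centre of the left (+y) place of the near row (pan x = -57 mm, y = +57 mm), on the pan floor 3 mm above the bench; axes as the pan. A tile here points its tab to the pan's +x, into the slot of the laid tile: its yaw equals the pan's. Seated, its origin lies here, but up to 10 mm off along y (play of the laid row, plus clearance).
- gap_right (a point): nominal centre of the right (-y) place of the near row (pan x = -57 mm, y = -57 mm), on the pan floor 3 mm above the bench; axes as the pan. A tile here points its tab to the pan's +y, into the slot of the left tile, and its own slot takes the laid tile's tab: its yaw is the pan's plus 90 degrees. Seated, its origin lies here, but up to 10 mm off along y.
- tile_a: loose drain tile of rigid grey plastic, about 0.16 kg, lying right side up on the bench left (+y) of the pan; body 112 mm square, 20 mm thick; origin at the centre of the underside, z up. T-shaped tab on its +x side, T-shaped slot in its -y side, the other two sides plain. Both loose tiles are identical; either may go in either place, in either order.
- tile_b: second loose drain tile, identical to tile_a (112 mm square, 20 mm thick, tab on +x, slot in -y, origin at the centre of the underside), lying on the bench right (-y) of the pan.
- tile_a_tab (a point): middle of the top of the T-shaped tab's head: 67.5 mm along the tile's x, 20 mm above its underside. The tab stands out 15 mm from the middle of the +x side: neck 16 mm wide and 8 mm long, then a head 28 mm wide and 7 mm long; as thick as the tile.
- tile_a_slot (a point): middle of the mouth of the T-shaped slot, at the top of the middle of the tile's -y side (y = -56 mm): mouth 20 mm wide between 4 mm lips, 32 mm wide inside, 15 mm deep, through the full thickness; takes a tab from above with 2 mm of clearance each way.
- tile_a_rib (a point): middle of the lifting rib, at the centre of the tile's top, 20 mm above the underside. The rib is 16 mm wide, runs along the tile's x and is as high as the tile; on each side is an open slot 28 mm wide (y = 8 to 36 mm) and 53 mm long, right through the tile: pinch the rib with a fingertip in each slot, about 15 mm deep.
- tile_b_tab (a point): middle of the top of the T-shaped tab's head: 67.5 mm along the tile's x, 20 mm above its underside. The tab stands out 15 mm from the middle of the +x side: neck 16 mm wide and 8 mm long, then a head 28 mm wide and 7 mm long; as thick as the tile.
- tile_b_slot (a point): middle of the mouth of the T-shaped slot, at the top of the middle of the tile's -y side (y = -56 mm): mouth 20 mm wide between 4 mm lips, 32 mm wide inside, 15 mm deep, through the full thickness; takes a tab from above with 2 mm of clearance each way.
- tile_b_rib (a point): middle of the lifting rib, at the centre of the tile's top, 20 mm above the underside. The rib is 16 mm wide, runs along the tile's x and is as high as the tile; on each side is an open slot 28 mm wide (y = 8 to 36 mm) and 53 mm long, right through the tile: pinch the rib with a fingertip in each slot, about 15 mm deep.
- dish: shallow white ceramic dish, 80 mm across, 22 mm high, left standing on the right-hand laid tile; origin under its centre
- beaker: glass beaker, 70 mm across, 95 mm high; origin under its centre
- wash_bottle: white squeeze wash bottle with a bent nozzle, 64 mm across, 195 mm high; origin under its centre
- tube_rack: white rack of capped tubes, 60 x 160 x 90 mm; origin under its centre
- tip_box: grey box of pipette tips with a clear lid, 85 x 120 x 72 mm; origin under its centre
- timer: small white bench timer lying flat, 65 x 65 x 16 mm; origin under its centre
- bottle_brush: bottle brush lying flat, 265 mm long; its long direction is x, the bristle head (24 mm thick) at +x; origin on the bench under the wire
Things that resemble listed ones, but are neither listed nor needed, are in the scene too. Leave any purple look-alike of the tile_b alone.

How it is judged:
By the outcome, as a careful person would: the job done as asked, in the order asked, and still so for the second after the job is handed in, with the robot touching nothing.
It also fails if it takes over 67 s, if anything falls off the work surface, if the arm or the gripper's body presses on something with over 40 N, if the wrist force passes 120 N, or if a joint passes its speed limit or range.

## Working session

There is one attempt and no reset: what is moved stays moved. The work goes in short steps, Python scripts to look and compute and a tool call to move; the robot and the scene stay as the last step left them, time stands still between calls to the robot, and variables do not carry over. Pictures are saved under pics/ and viewed, and the job is handed in when it is done.

Besides the shell and the picture viewer there is one more tool, called as name(argument=value, ...) on one line, values as JSON. step_arm: Moves the arm, as the interface text tells. Its arguments: {"type":"object","properties":{"increments":{"type":"string"}},"required":["increments"]}

```bash
ls; mkdir -p pics
python3 - <<'E'
from plant import *
import cv2
o=get_obs();print(o)
print(nose_length if not callable(nose_length) else nose_length())
for n in("top","side","wrist"):
    c=capture(n);cv2.imwrite(f"pics/{n}0.png",c["frame"][:,:,::-1]);print(n,c["K"],c.get("extrinsics"),c.get("tool_from_camera"))
E
```

```text
pics
{'time': 0.0, 'joint_positions': array([ 9.65007910e-01,  3.42729326e-01,  1.52500764e+00,  1.78310033e-05,
        1.27537038e+00, -1.45996863e-01]), 'dq': array([ 0.00186432, -0.00084799, -0.00021414, -0.00131554, -0.0003422 ,
        0.00063334]), 'tau': array([ 1.10000976e-03, -4.31248963e+01, -2.44220209e+01,  7.19032134e-02,
        5.61976992e-02, -1.76729714e-04]), 'tool_pos': array([232.74118265, 470.18942407, 248.0447696 ]), 'tcp_rot': array([-3.14009655e+00, -2.37226105e-04,  2.68179572e+00]), 'contact_force': array([-0.15314423,  0.50631428, -0.52482387]), 'moment': array([-0.00055934,  0.00014101,  0.03372775]), 'grip_width': 91.42316556033678}
22.0
top [[557.78253601   0.         316.52907334]
 [  0.         557.78253601 242.38238967]
 [  0.           0.           1.        ]] [[-2.89557210e-02 -9.99580481e-01 -6.53884018e-04 -2.39513995e+00]
 [-9.87714906e-01  2.87124833e-02 -1.53606178e-01  5.69850696e+02]
 [ 1.53560512e-01 -3.80192664e-03 -9.88131932e-01  1.48349763e+03]
 [ 0.00000000e+00  0.00000000e+00  0.00000000e+00  1.00000000e+00]] None
side [[572.4149516    0.         313.91545618]
 [  0.         572.4149516  236.86794028]
 [  0.           0.           1.        ]] [[ 9.92053932e-01 -1.24644759e-01 -1.71079111e-02 -5.85412054e+02]
 [-8.60057913e-02 -5.72622410e-01 -8.15295394e-01  8.56170301e+01]
 [ 9.18259245e-02  8.10288380e-01 -5.78792485e-01  1.63706206e+03]
 [ 0.00000000e+00  0.00000000e+00  0.00000000e+00  1.00000000e+00]] None
wrist [[349.73705591   0.         325.79325712]
 [  0.         349.73705591 242.04939958]
 [  0.           0.           1.        ]] None [[ 4.67567530e-04 -9.61440060e-01 -2.75014166e-01  7.36197082e+01]
 [ 9.99999721e-01  6.09780241e-04 -4.31613230e-04 -3.69979902e-01]
 [ 5.82668455e-04 -2.75013888e-01  9.61440077e-01 -1.35421514e+02]
 [ 0.00000000e+00  0.00000000e+00  0.00000000e+00  1.00000000e+00]]
```

View pics/top0.png

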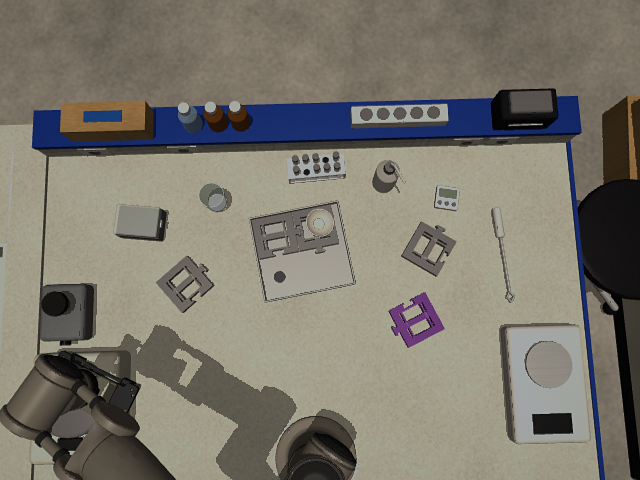

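View pics/side0.png

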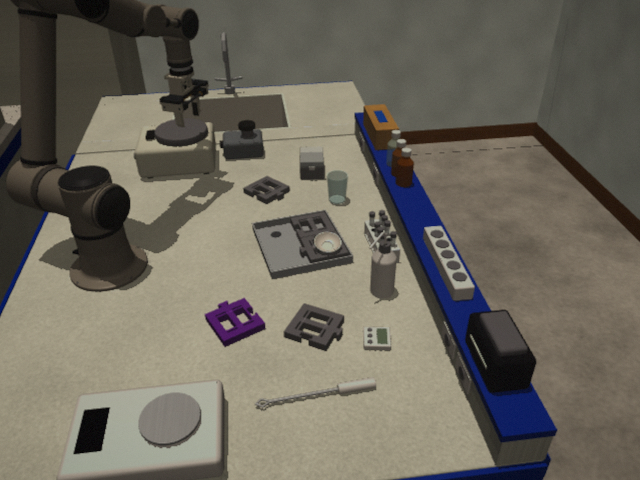

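View pics/wrist0.png

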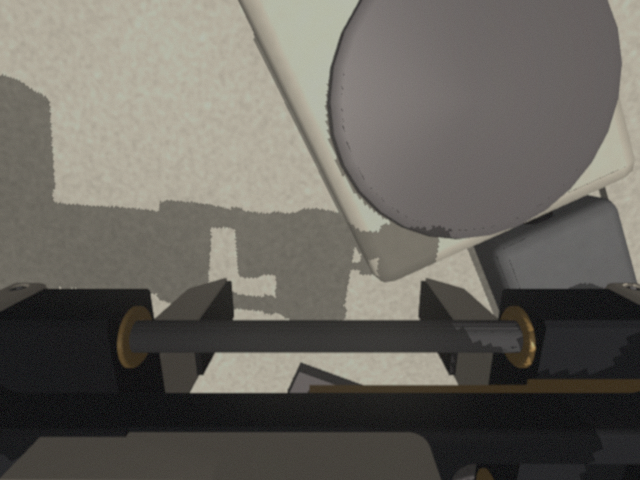

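The top view shows grey tiles at (186,283) and (429,248), a purple look-alike at (416,320), and the pan at (302,250). The purple one stays where it is. I'll enlarge the crops to check.

Run:
```python
import cv2,numpy as np
im=cv2.imread("pics/top0.png")
a=cv2.resize(im[245:325,145:225],(390,390),interpolation=3)
b=cv2.resize(im[208:288,390:470],(390,390),interpolation=3)
cv2.imwrite("pics/tiles.png",np.hstack([a,b]))
cv2.imwrite("pics/pan.png",cv2.resize(im[195:305,240:365],None,fx=5,fy=5,interpolation=3))
```

```text
(no output)
```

View pics/tiles.png

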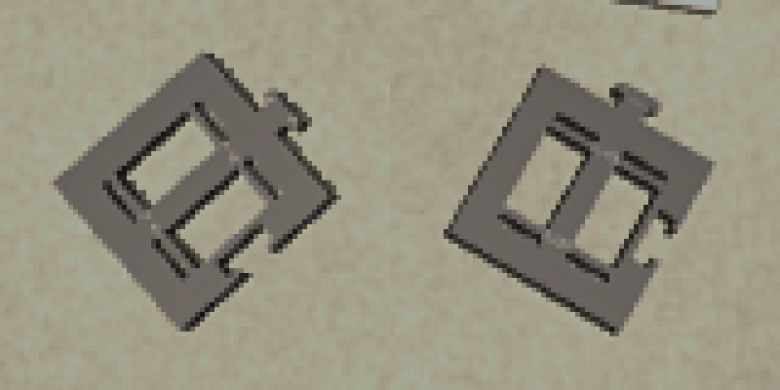

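View pics/pan.png

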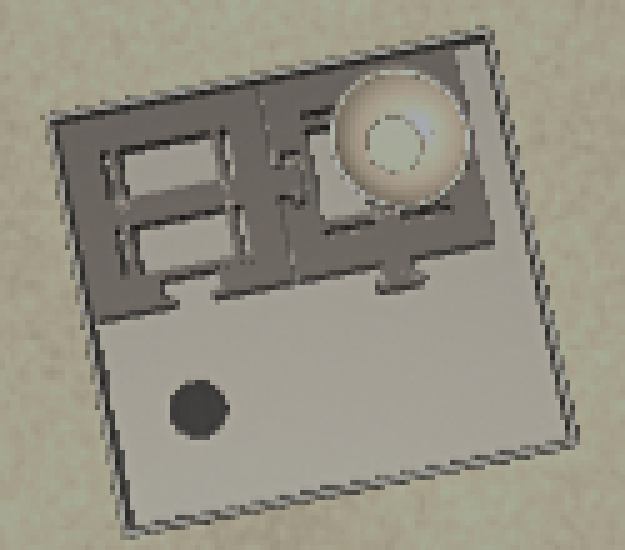

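Both grey tiles match the description: the tabs point up and right, and each has a T-slot to the right when facing along its tab. The laid row stands shifted left, toward the pan's +y wall. Next I'll get coarse poses from the top camera.

```bash
cat > h.py <<'E'
import numpy as np,cv2
from scipy.spatial.transform import Rotation as R
def tool():
    from plant import get_obs
    o=get_obs();T=np.eye(4);T[:3,:3]=R.from_euler('xyz',o['tcp_rot']).as_matrix();T[:3,3]=o['tool_pos'];return T
def c2w(c,T=None):
    return T@c["tool_from_camera"] if T is not None else np.linalg.inv(c["extrinsics"])
def ray(px,K,C,z):
    px=np.atleast_2d(px).astype(float)
    d=np.c_[px,np.ones(len(px))]@np.linalg.inv(K).T@C[:3,:3].T
    t=(z-C[2,3])/d[:,2:]; return (C[:3,3]+t*d)[:,:2]
def proj(P,K,C):
    P=np.atleast_2d(P).astype(float);W=np.linalg.inv(C);q=(P@W[:3,:3].T+W[:3,3])@K.T;return q[:,:2]/q[:,2:]
def angd(v): return np.degrees(np.arctan2(v[1],v[0]))
E
python3 - <<'E'
from h import *
from plant import *
c=capture("top");im=c["frame"];K=c["K"];C=c2w(c)
g=im.astype(int)
def tile(x0,y0,x1,y1):
    m=((g.max(2)<125)&(g.max(2)-g.min(2)<25)).astype(np.uint8)
    mm=np.zeros_like(m);mm[y0:y1,x0:x1]=m[y0:y1,x0:x1]
    cs,_=cv2.findContours(mm,0,1);ct=max(cs,key=cv2.contourArea)
    # rectify contour to world plane z=20, scaled image 1px=1mm
    w=ray(ct[:,0,:],K,C,20);o=w.min(0)-30
    I=np.zeros((250,250),np.uint8);cv2.fillPoly(I,[np.round(w-o).astype(int)],255)
    body=cv2.morphologyEx(I,cv2.MORPH_OPEN,np.ones((45,45)) if 0 else cv2.getStructuringElement(2,(35,35)))
    r=cv2.minAreaRect(max(cv2.findContours(body,0,1)[0],key=cv2.contourArea))
    print("tile",np.array(r[0])+o,r[1],r[2])
tile(145,245,225,325);tile(390,208,470,288)
# named px
print("A tab,slot",ray([[145+287/4.875,245+110/4.875],[145+258/4.875,245+258/4.875]],K,C,20))
print("B tab,slot",ray([[390+245/4.875,208+100/4.875],[390+265/4.875,208+250/4.875]],K,C,20))
pc=np.array([[52,118],[490,32],[576,440],[128,532]])/5+[240,195]
w=ray(pc,K,C,25);print("pan corners",w,w.mean(0));print(angd(w[1]-w[0]),angd(w[0]-w[3]),angd(w[1]-w[2]))
print("row slot,tab",ray(np.array([[195,293],[400,285]])/5+[240,195],K,C,23))
E
```

```text
tile [470.5750541  345.05421843] (114.24205017089844, 117.93263244628906) 40.51539611816406
tile [ 547.98028596 -328.55859589] (112.22752380371094, 116.14347839355469) 57.7243537902832
A tab,slot [[511.93383076 294.17923746]
 [428.76684488 310.3026071 ]]
B tab,slot [[ 602.41572507 -365.51889855]
 [ 515.65908788 -371.41783869]]
pan corners [[ 645.02805371  163.59973932]
 [ 687.0379843   -82.56691497]
 [ 456.75655938 -121.7209779 ]
 [ 413.64807099  124.61698206]] [550.61766709  20.98220713]
-80.31540254966023 9.563346475602682 9.649549591456996
row slot,tab [[544.4156035   85.74927065]
 [545.58735458 -27.83170482]]
```

```bash
cat >> h.py <<'E'
def inc(x,y,z,yaw):
    T=tool();G=np.eye(4);G[:3,:3]=R.from_euler('xyz',[np.pi,0,np.radians(yaw)]).as_matrix();G[:3,3]=[x,y,z]
    D=np.linalg.inv(T)@G;rv=R.from_matrix(D[:3,:3]).as_rotvec()
    print("inc rot",rv.round(4),"shift",D[:3,3].round(1),"rows",np.ceil(max(np.linalg.norm(rv)/.1867,np.linalg.norm(D[:3,3])/62.5)))
E
python3 -c "
from h import *
inc(486,326,170,130)"
```

```text
inc rot [-9.000e-04  1.000e-04  4.129e-01] shift [-290.9  -16.9   78.3] rows 5.0
```

step_arm(increments="0 0 0.413 -291 -17 78 -0.45; 0 0 0.413 -291 -17 78 -0.45; 0 0 0.413 -291 -17 78 -0.45; 0 0 0.413 -291 -17 78 -0.45; 0 0 0.413 -291 -17 78 -0.45; 0 0 0.413 -291 -17 78 -0.45; 0 0 0.413 -291 -17 78 -0.45; 0 0 0.413 -291 -17 78 -0.45")

```text
time: 1.2
tool_pos: [485.3, 327.0, 171.2]
tcp_rot: [3.141, -0.0, 2.27]
contact_force: [-0.7, 0.3, 0.0]
grip_width: 25.8
```

Run:
```python
from h import *
from plant import *
o=get_obs();T=tool();c=capture("wrist");print(o['time'],o['tool_pos'],o['tcp_rot'],o['grip_width'],o['joint_positions'])
np.savez("w1.npz",T=T,K=c["K"],tc=c["tool_from_camera"],im=c["frame"])
cv2.imwrite("pics/w1.png",c["frame"][:,:,::-1])
```

```text
1.2 [485.27844547 327.02922937 171.22034159] [ 3.14105215e+00 -1.43094771e-04  2.27035357e+00] 25.84233507844577 [ 4.61927382e-01  5.19059780e-01  1.46528039e+00  2.90886887e-04
  1.15676086e+00 -2.37746786e-01]
```

View pics/w1.png

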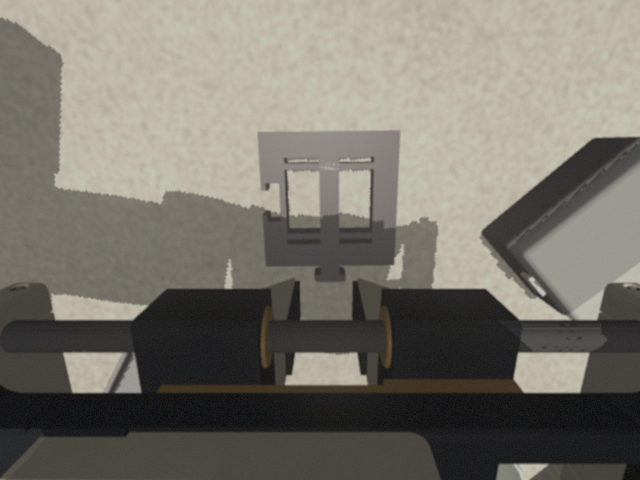

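The wrist view shows tile A upright, with its tab at (330,272), its slot at the left (268,200) and its rib at (329,200).

```bash
cat >> h.py <<'E'
def load(f):
    d=np.load(f);return d["im"],d["K"],d["T"]@d["tc"],d["T"]
def crop(f,x0,y0,x1,y1,s,out):
    im=load(f)[0][y0:y1,x0:x1,::-1];cv2.imwrite(out,cv2.resize(im,None,fx=s,fy=s,interpolation=cv2.INTER_CUBIC))
E
python3 - <<'E'
from h import *
im,K,C,T=load("w1.npz")
crop("w1.npz",245,120,415,290,3.5,"pics/w1c.png")
w=ray([[259,131],[399,131],[396,265],[266,265],[330,272],[329,200]],K,C,20)
print(w,w[:4].mean(0),angd(w[3]-w[0]),angd(w[2]-w[1]),angd(w[1]-w[0])-90, np.linalg.norm(w[1]-w[0]),np.linalg.norm(w[3]-w[0]))
E
```

```text
[[392.56443685 355.80974898]
 [476.24537442 426.29723033]
 [550.65839575 343.83160958]
 [464.27063589 271.06931481]
 [510.99333102 301.94422681]
 [469.44122945 349.66984028]] [470.93471073 349.25197593] -49.762556278181854 -47.93842031149462 -49.89135225958757 109.41199358457375 111.00774822262396
```

View pics/w1c.png

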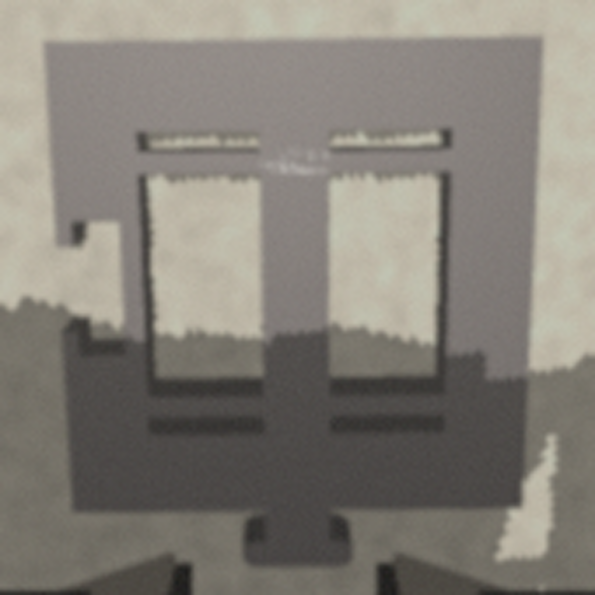

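```bash
cat >> h.py <<'E'
def fit2d(model,w):
    model=np.asarray(model,float);mc=model.mean(0);wc=w.mean(0)
    H=(model-mc).T@(w-wc);a=np.arctan2(H[0,1]-H[1,0],H[0,0]+H[1,1]);c,s=np.cos(a),np.sin(a)
    r=np.array([[c,-s],[s,c]]);t=wc-r@mc;res=w-(model@r.T+t);return t,np.degrees(a),res
E
python3 - <<'E'
from h import *
im,K,C,T=load("w1.npz")
px=np.array([[44,42],[543,38],[523,505],[72,511]])/3.5+[245,120]
w=ray(px,K,C,20)
t,a,r=fit2d([[-56,-56],[-56,56],[56,56],[56,-56]],w);print(t,a,r)
print(ray([[245+295/3.5,190]],K,C,20), [np.linalg.norm(w[i]-w[(i+1)%4]) for i in range(4)])
inc(t[0],t[1],90,a+180)
inc(t[0],t[1],27,a+180)
E
```

```text
[470.68131104 348.7432047 ] -49.258657819577245 [[ 0.45638348 -0.12984262]
 [ 0.29283395 -0.77044272]
 [-0.49520866  0.56983775]
 [-0.25400877  0.33044759]]
[[464.30699422 356.09555718]] [np.float64(111.45864292272607), np.float64(110.47055490895777), np.float64(111.97400101463077), np.float64(111.18787506783006)]
inc rot [ 0.0007  0.     -0.0113] shift [26.   2.7 81.3] rows 2.0
inc rot [ 0.0007  0.     -0.0113] shift [ 26.    2.7 144.3] rows 3.0
```

step_arm(increments="0 0 -0.011 26 2.7 60 -0.45; 0 0 -0.011 26 2.7 90 -0.45; 0 0 -0.011 26 2.7 105 -0.45; 0 0 -0.011 26 2.7 105 -0.45; 0 0 -0.011 26 2.7 115 -0.45; 0 0 -0.011 26 2.7 125 -0.45; 0 0 -0.011 26 2.7 135 -0.45; 0 0 -0.011 26 2.7 144 -0.45; 0 0 -0.011 26 2.7 144 -0.45")

```text
time: 2.38
tool_pos: [471.1, 347.5, 25.8]
tcp_rot: [-3.14, -0.0, 2.28]
contact_force: [0.3, 0.2, -0.0]
grip_width: 25.6
```

step_arm(increments="0 0 0 0 0 0 -1; 0 0 0 0 0 0 -1; 0 0 0 0 0 0 -1; 0 0 0 0 0 0 -1")

```text
time: 2.88
tool_pos: [471.7, 347.9, 27.0]
tcp_rot: [3.141, 0.0, 2.28]
contact_force: [0.2, 0.2, 0.3]
grip_width: 15.8
```

```bash
python3 -c "
from h import *
inc(471,348,180,130.7)
inc(596,29,180,189.6)"
```

```text
inc rot [ 0.0006  0.0001 -0.0013] shift [   0.5   -0.4 -153. ] rows 3.0
inc rot [ 5.0000e-04  4.0000e-04 -1.0293e+00] shift [-323.  -113.2 -153. ] rows 6.0
```

step_arm(increments="0 0 0 0 0 -15 -1; 0 0 0 0 0 -40 -1; 0 0 0 0 0 -80 -1; 0 0 0 0 0 -120 -1; 0 0 -0.15 -40 -15 -153 -1; 0 0 -0.3 -85 -30 -153 -1; 0 0 -0.45 -130 -45 -153 -1; 0 0 -0.6 -180 -64 -153 -1; 0 0 -0.75 -230 -82 -153 -1; 0 0 -0.9 -280 -99 -153 -1; 0 0 -1.02 -315 -110 -153 -1; 0 0 -1.029 -323 -113 -153 -1; 0 0 -1.029 -323 -113 -153 -1; 0 0 -1.029 -323 -113 -153 -1; 0 0 -1.029 -323 -113 -153 -1")

```text
time: 4.75
tool_pos: [595.7, 30.3, 179.9]
tcp_rot: [3.141, 0.0, -2.973]
contact_force: [0.2, -0.5, -1.4]
grip_width: 15.9
```

```bash
cat >> h.py <<'E'
def snap(f):
    from plant import get_obs,capture
    o=get_obs();T=tool();c=capture("wrist");print(o['time'],o['tool_pos'].round(1),o['tcp_rot'].round(4),o['grip_width'].round(2),o['joint_positions'].round(2),np.abs(o['dq']).max())
    np.savez(f+".npz",T=T,K=c["K"],tc=c["tool_from_camera"],im=c["frame"])
    cv2.imwrite("pics/"+f+".png",c["frame"][:,:,::-1])
E
python3 -c "
from h import *
snap('w2')"
```

```text
Traceback (most recent call last):
  File "h.py", line 29, in snap
    o=get_obs();T=tool();c=capture("wrist");print(o['time'],o['tool_pos'].round(1),o['tcp_rot'].round(4),o['grip_width'].round(2),o['joint_positions'].round(2),np.abs(o['dq']).max())
                                                                                                         ^^^^^^^^^^^^^^^^^^^^^
AttributeError: 'float' object has no attribute 'round'
```

```bash
sed -i "s/o\['grip_width'\].round(2)/round(o['grip_width'],2)/" h.py
python3 -c "
from h import *
snap('w2')"
```

```text
4.8 [595.8  30.2 179.9] [ 3.1414e+00  1.0000e-04 -2.9732e+00] 15.87 [-0.08  0.53  1.42  0.    1.19 -1.82] 0.005334959580394446
```

View pics/w2.png

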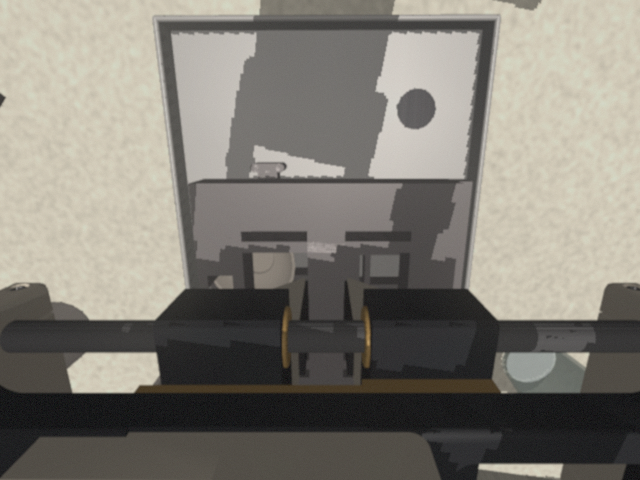

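step_arm(increments="0 0 0 -20 0 0 -1; 0 0 0 -42 0 0 -1; 0 0 0 -42 0 0 -1; 0 0 0 -42 0 0 -1; 0 0 0 -42 0 0 -1")

```text
time: 5.48
tool_pos: [636.8, 36.1, 179.8]
tcp_rot: [3.141, -0.0, -2.974]
contact_force: [-0.7, -0.3, -1.0]
grip_width: 15.9
```

```bash
python3 -c "
from h import *
snap('w3');crop('w3.npz',140,0,510,270,2.1,'pics/w3c.png')"
```

```text
5.475 [636.8  36.1 179.8] [ 3.1415e+00 -5.0000e-04 -2.9744e+00] 15.92 [-0.06  0.6   1.29  0.    1.25 -1.8 ] 0.0051150447770571175
```

View pics/w3c.png

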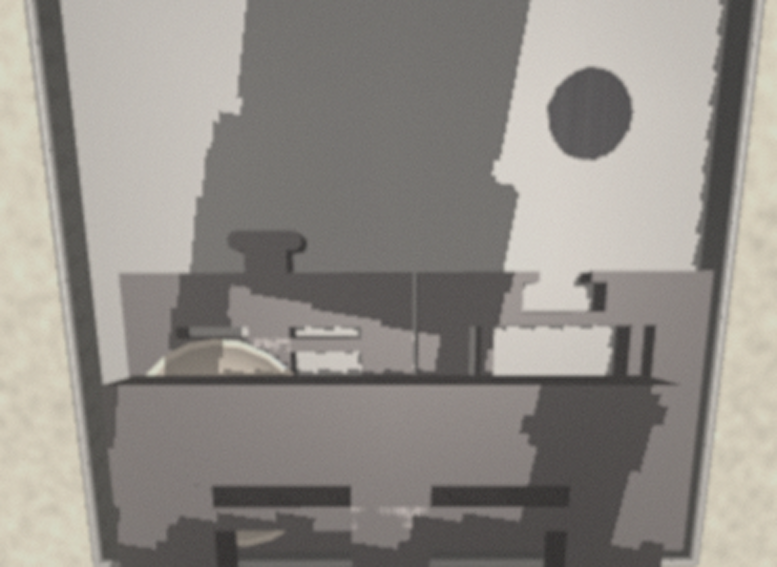

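```bash
python3 -c "
from h import *
im=load('w3.npz')[0][150:300,170:480,::-1].astype(float)
im=np.clip((im/255)**.5*255*1.0,0,255).astype('uint8')
cv2.imwrite('pics/w3d.png',cv2.resize(im,None,fx=2.5,fy=2.5,interpolation=cv2.INTER_CUBIC))
crop('w3.npz',180,100,490,190,2.5,'pics/w3e.png')"
```

```text
(no output)
```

View pics/w3d.png

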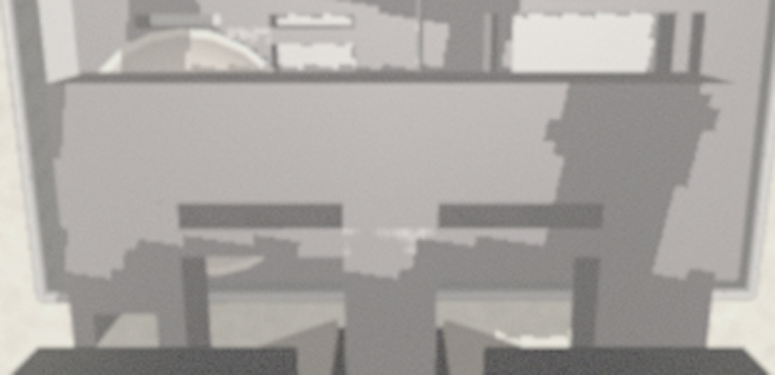

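View pics/w3e.png

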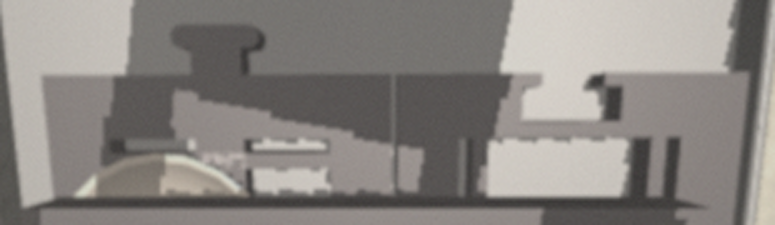

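Run:
```python
from h import *
im,K,C,T=load("w3.npz")
f=lambda p:np.array(p)/2.5+[180,100]
# row edge ends, seam, tab head centre L/R, slot inner L/R
P=f([[42,75],[750,72],[393,74]]);w=ray(P,K,C,23);print("ends,seam",w,angd(w[1]-w[0])-90,np.linalg.norm(w[1]-w[0]), "mid",w[:2].mean(0))
tb=ray(f([[171,36],[261,36],[191,65],[245,65]]),K,C,23);print("tab",tb,tb[:2].mean(0),np.linalg.norm(tb[1]-tb[0]))
sl=ray(f([[523,105],[621,105],[540,78],[603,78]]),K,C,23);print("slot",sl[:2].mean(0),sl[2:].mean(0),np.linalg.norm(sl[1]-sl[0]),np.linalg.norm(sl[3]-sl[2]))
e=ray(np.array([[188.8,182.8],[462.8,182.8]]),K,C,172.8)
te=(np.linalg.inv(T)@np.c_[e,[172.8]*2,[1]*2].T)[:3].T;print("held edge in tool",te)
im2,K2,C2,T2=load("w2.npz")
pc=ray([[155,17],[499,17]],K2,C2,25);print("near pan outer corners",pc,np.linalg.norm(pc[1]-pc[0]),angd(pc[1]-pc[0])-90,pc.mean(0))
```

```text
ends,seam [[571.92955603 -79.80907035]
 [533.42557384 142.24983875]
 [552.97410488  30.37508213]] 9.837013558666456 225.37239349897973 mid [552.67756493  31.2203842 ]
tab [[553.41794345 -40.54239186]
 [548.68977432 -12.6018823 ]
 [560.99806491 -33.35095947]
 [558.13642356 -16.44187654]] [551.05385888 -26.57213708] 28.337742636352708
slot [552.71751764  88.75296205] [544.67592809  86.68445302] 31.48718649295114 20.078363064406535
held edge in tool [[ 58.10438901 -56.00669276   7.01822831]
 [ 58.16188674  54.6994772    7.03276854]]
near pan outer corners [[ 457.48717615 -120.46522577]
 [ 415.35740133  126.81053565]] 250.83903226981224 9.668964032221595 [436.42228874   3.17265494]
```

```bash
python3 -c "
from h import *
inc(488.2,78.2,60,189.7)"
```

```text
inc rot [ 0.0001 -0.0002 -0.0022] shift [139.6  66.3 119.9] rows 4.0
```

step_arm(increments="0 0 -0.002 40 20 10 -1; 0 0 -0.002 80 40 30 -1; 0 0 -0.002 120 60 60 -1; 0 0 -0.002 139.6 66.3 85 -1; 0 0 -0.002 139.6 66.3 105 -1; 0 0 -0.002 139.6 66.3 120 -1; 0 0 -0.002 139.6 66.3 120 -1; 0 0 -0.002 139.6 66.3 120 -1; 0 0 -0.002 139.6 66.3 120 -1; 0 0 -0.002 139.6 66.3 120 -1")

```text
time: 6.78
tool_pos: [489.2, 78.2, 60.2]
tcp_rot: [-3.141, 0.001, -2.972]
contact_force: [0.5, 0.3, 0.1]
grip_width: 15.4
```

```bash
python3 -c "
from h import *
snap('w4')
inc(488.2,78.2,60,189.7)"
```

```text
6.775 [489.2  78.2  60.2] [-3.1415e+00  1.0000e-03 -2.9724e+00] 15.42 [ 0.    0.53  1.83  0.    0.78 -1.74] 0.004407530644469245
inc rot [-0.      0.0009 -0.0001] shift [0.9 0.2 0.1] rows 1.0
```

View pics/w4.png

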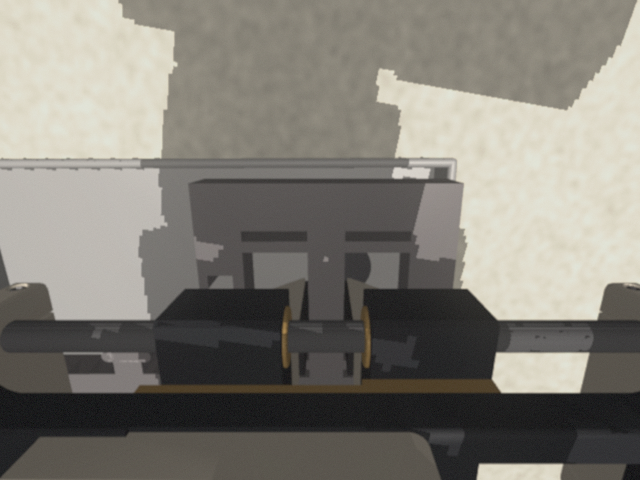

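step_arm(increments="0 0 0 0.6 0 5 -1; 0 0 0 0.6 0 10 -1; 0 0 0 0.6 0 15 -1; 0 0 0 0.6 0 19 -1; 0 0 0 0.6 0 22 -1; 0 0 0 0.6 0 22 -1")

```text
time: 7.58
tool_pos: [488.1, 78.1, 37.5]
tcp_rot: [3.141, -0.0, -2.972]
contact_force: [0.2, -0.8, -1.1]
grip_width: 15.5
```

step_arm(increments="0 0 0 0 0 3 -1; 0 0 0 0 0 5 -1; 0 0 0 0 0 7.5 -1; 0 0 0 0 0 7.5 -1; 0 0 0 0 0 7.5 -1")

```text
time: 8.2
tool_pos: [488.2, 78.1, 30.2]
tcp_rot: [3.141, -0.0, -2.972]
contact_force: [0.6, -0.8, -1.6]
grip_width: 15.9
```

step_arm(increments="0 0 0 0 0 0.7 -1; 0 0 0 0 0 0.7 -1; 0 0 0 0 0 0.7 -0.45; 0 0 0 0 0 0.7 -0.45; 0 0 0 0 0 0.7 -0.45; 0 0 0 0 0 0.7 -0.45; 0 0 0 0 0 -20 -0.45; 0 0 0 0 0 -60 -0.45; 0 0 0 0 0 -110 -0.45; 0 0 0 0 0 -150 -0.45; 0 0 0 0 0 -150 -0.45; 0 0 0 0 0 -150 -0.45")

```text
time: 9.7
tool_pos: [487.7, 78.1, 179.5]
tcp_rot: [3.141, -0.001, -2.972]
contact_force: [0.8, -1.4, -0.9]
grip_width: 25.2
```

```bash
python3 -c "
from h import *
snap('w5')"
```

```text
9.7 [487.7  78.1 179.5] [ 3.1414e+00 -1.0000e-03 -2.9724e+00] 25.18 [ 0.    0.36  1.71  0.    1.08 -1.74] 0.021747143294051877
```

View pics/w5.png

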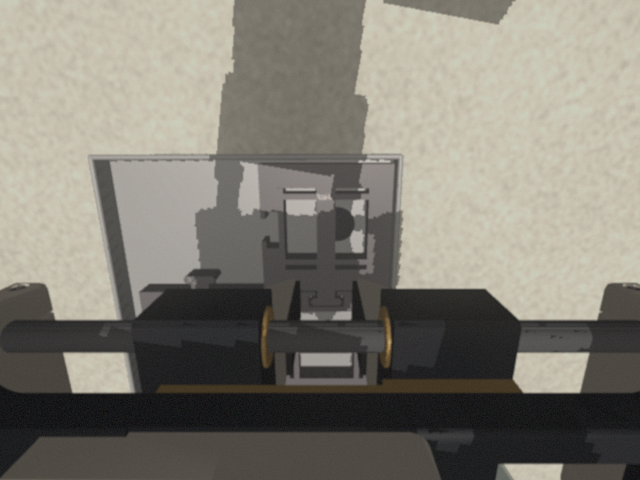

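```bash
python3 -c "
from h import *
inc(510,-120,200,189.7-110)"
```

```text
inc rot [-1.9000e-03 -2.0000e-03  1.9198e+00] shift [  11.1 -199.1  -21. ] rows 11.0
```

step_arm(increments="0 0 0.18 2 -20 -20 -0.45; 0 0 0.36 4 -40 -20 -0.45; 0 0 0.54 6 -60 -20 -0.45; 0 0 0.72 8 -80 -20 -0.45; 0 0 0.9 10 -100 -20 -0.45; 0 0 1.08 11 -120 -20 -0.45; 0 0 1.26 11 -140 -20 -0.45; 0 0 1.44 11 -160 -20 -0.45; 0 0 1.62 11 -180 -20 -0.45; 0 0 1.8 11 -199 -20 -0.45; 0 0 1.92 11 -199 -20 -0.45")

```text
time: 11.12
tool_pos: [510.4, -121.0, 198.3]
tcp_rot: [-3.138, -0.0, 1.385]
contact_force: [0.0, 0.5, 1.2]
grip_width: 25.0
```

```bash
python3 -c "
from h import *
inc(527,-315,170,-32.3)"
```

```text
inc rot [-0.0025  0.0028  1.9483] shift [-187.6   52.3   28. ] rows 11.0
```

step_arm(increments="0 0 0.18 -20 5 0 -0.45; 0 0 0.36 -40 10 0 -0.45; 0 0 0.54 -60 15 0 -0.45; 0 0 0.72 -80 20 5 -0.45; 0 0 0.9 -100 26 10 -0.45; 0 0 1.08 -120 32 15 -0.45; 0 0 1.26 -140 38 20 -0.45; 0 0 1.44 -160 44 25 -0.45; 0 0 1.62 -180 50 28 -0.45; 0 0 1.8 -187.5 52 28 -0.45; 0 0 1.948 -187.5 52 28 -0.45; 0 0 1.948 -187.5 52 28 -0.45; 0 0 1.948 -187.5 52 28 -0.45; 0 0 1.948 -187.5 52 28 -0.45")

```text
time: 12.88
tool_pos: [528.4, -313.5, 171.9]
tcp_rot: [-3.141, 0.001, -0.555]
contact_force: [0.5, -0.5, -0.1]
grip_width: 25.1
```

```bash
python3 -c "
from h import *
snap('w6');crop('w6.npz',240,110,420,300,3.2,'pics/w6c.png')
from plant import capture
c=capture('top');cv2.imwrite('pics/top1.png',c['frame'][:,:,::-1]);cv2.imwrite('pics/top1c.png',cv2.resize(c['frame'][195:305,240:365,::-1],None,fx=6,fy=5.4,interpolation=2))"
```

```text
12.875 [ 528.4 -313.5  171.9] [-3.1414e+00  6.0000e-04 -5.5540e-01] 25.1 [-0.66  0.57  1.37  0.    1.2   1.47] 0.007636380097121765
```

View pics/w6.png

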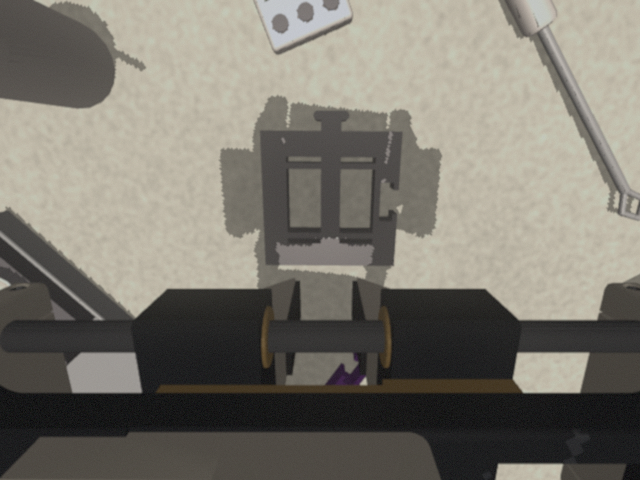

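View pics/w6c.png

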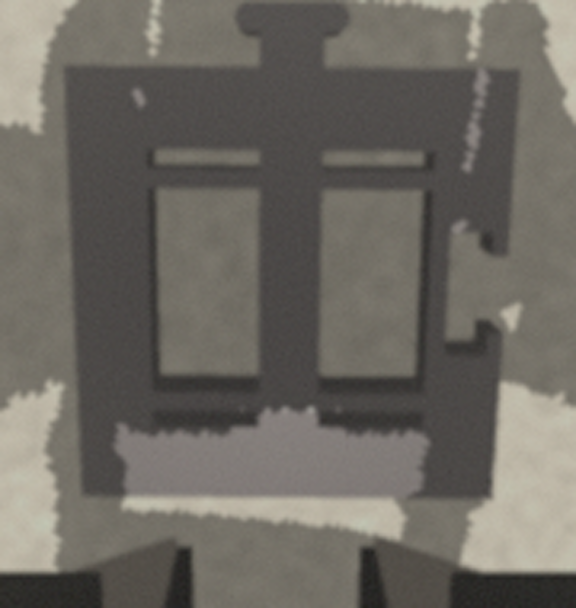

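View pics/top1c.png

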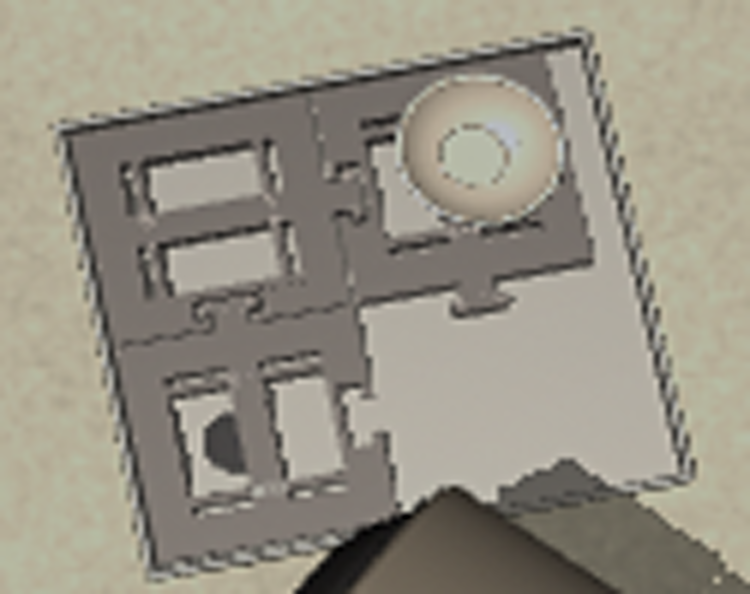

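Tile A is seated in the left place with its tab locked into the laid slot. In the wrist view, tile B (grey, unlike the purple one) has its tab at the top and its slot at the right. In the crop its corners are (66,67), (519,70), (490,496) and (83,494).

Run:
```python
from h import *
im,K,C,T=load("w6.npz")
px=np.array([[66,67],[519,70],[490,496],[83,494]])/3.2+[240,110]
w=ray(px,K,C,20)
t,a,r=fit2d([[56,56],[56,-56],[-56,-56],[-56,56]],w);print(t,a,r)
inc(t[0],t[1],27,a)
```

```text
[ 549.31493947 -331.54481364] -32.25711733479047 [[-1.01785589 -0.1598254 ]
 [-0.25947936  0.66813799]
 [ 1.11349707  0.21309539]
 [ 0.16383819 -0.72140798]]
inc rot [-0.0001  0.0001  0.0069] shift [ 27.2   4.3 145.1] rows 3.0
```

step_arm(increments="0 0 0.007 29 4.3 50 -0.45; 0 0 0.007 29 4.3 90 -0.45; 0 0 0.007 29 4.3 105 -0.45; 0 0 0.007 29 4.3 105 -0.45; 0 0 0.007 29 4.3 115 -0.45; 0 0 0.007 29 4.3 125 -0.45; 0 0 0.007 29 4.3 135 -0.45; 0 0 0.007 29 4.3 145 -0.45; 0 0 0.007 29 4.3 145 -0.45; 0 0 0.007 29 4.3 145 -0.45")

```text
time: 14.22
tool_pos: [551.0, -332.8, 27.3]
tcp_rot: [-3.142, -0.0, -0.564]
contact_force: [0.1, 0.1, 0.8]
grip_width: 24.9
```

step_arm(increments="0 0 0 0 0 0 -1; 0 0 0 0 0 0 -1; 0 0 0 0 0 0 -1; 0 0 0 0 0 0 -1")

```text
time: 14.72
tool_pos: [551.1, -332.8, 27.6]
tcp_rot: [-3.141, -0.001, -0.564]
contact_force: [0.7, 0.2, 2.8]
grip_width: 15.5
```

```bash
python3 -c "
from h import *
inc(514.6,-86.5,180,99.7)"
```

```text
inc rot [ 9.0000e-04 -5.0000e-04 -2.3043e+00] shift [-162.4 -188.6 -152.5] rows 13.0
```

step_arm(increments="0 0 0 0 0 -15 -1; 0 0 0 0 0 -40 -1; 0 0 0 0 0 -80 -1; 0 0 0 0 0 -120 -1; 0 0 -0.17 -10 -12 -152 -1; 0 0 -0.34 -25 -29 -152 -1; 0 0 -0.51 -40 -46 -152 -1; 0 0 -0.68 -55 -64 -152 -1; 0 0 -0.85 -70 -81 -152 -1; 0 0 -1.02 -85 -99 -152 -1; 0 0 -1.19 -100 -116 -152 -1; 0 0 -1.36 -115 -134 -152 -1; 0 0 -1.53 -130 -151 -152 -1; 0 0 -1.7 -145 -168 -152 -1; 0 0 -1.87 -160 -186 -152 -1; 0 0 -2.04 -162.4 -188.6 -152 -1; 0 0 -2.2 -162.4 -188.6 -152 -1; 0 0 -2.304 -162.4 -188.6 -152 -1; 0 0 -2.304 -162.4 -188.6 -152 -1; 0 0 -2.304 -162.4 -188.6 -152 -1")

```text
time: 17.23
tool_pos: [514.4, -86.5, 179.5]
tcp_rot: [3.141, 0.0, 1.738]
contact_force: [-0.1, 0.7, -1.6]
grip_width: 15.7
```

```bash
python3 -c "
from h import *
snap('w7');snap('w7')"
```

```text
17.225 [514.4 -86.5 179.5] [3.1414 0.     1.7377] 15.68 [-0.31  0.4   1.64  0.    1.1  -0.48] 0.00874882860987248
17.275 [514.4 -86.5 179.4] [3.1414 0.     1.7381] 15.71 [-0.31  0.4   1.64  0.    1.1  -0.48] 0.0074729635434340694
```

View pics/w7.png

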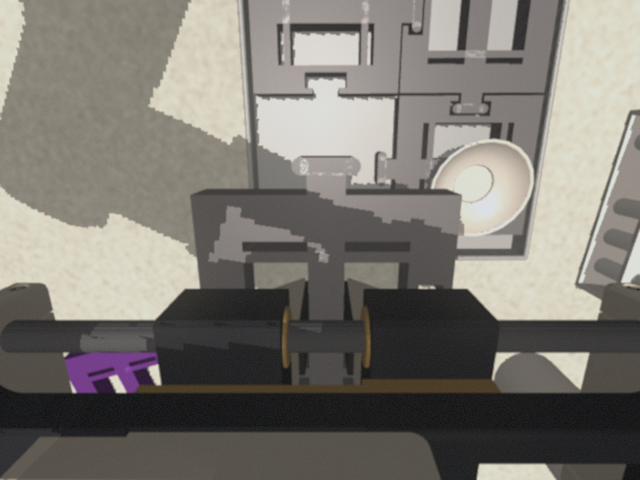

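The view is good: tile A's slot is at (325,85), the laid row's tab at (383,168), and the held tile's tab at (326,165). I'll enlarge it.

```bash
python3 -c "
from h import *
crop('w7.npz',240,60,440,210,4,'pics/w7a.png')
crop('w7.npz',180,130,480,270,2.6,'pics/w7b.png')"
```

```text
(no output)
```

View pics/w7a.png

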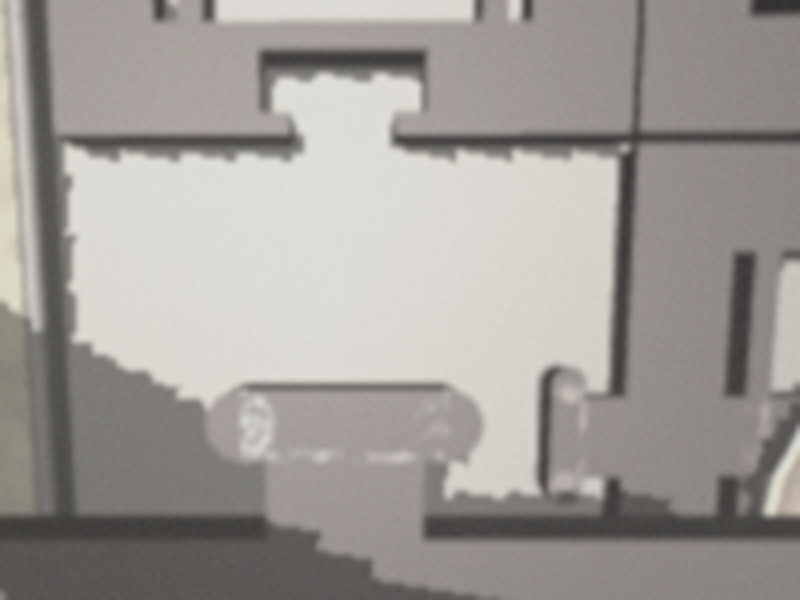

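View pics/w7b.png

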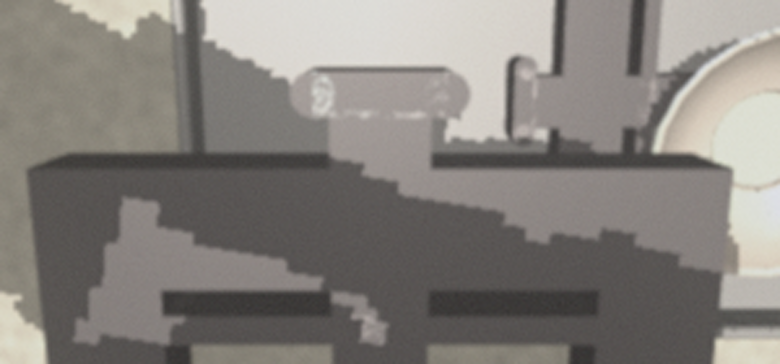

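Run:
```python
from h import *
im,K,C,T=load("w7.npz")
f=lambda p:np.array(p)/4+[240,60]
th=np.radians(9.7);ux=np.array([np.cos(th),np.sin(th)]);uy=np.array([-ux[1],ux[0]])
def us(px,z=23): 
    w=ray(px,K,C,z);return np.c_[w@ux,w@uy].round(2)
print("A edge pts",us(f([[60,134],[633,134]])))
print("A slot mouth LR / inner LR",us(f([[294,130],[396,130]])),us(f([[261,85],[427,85]])))
print("A slot back",us(f([[344,52]])))
print("row edge",us(f([[636,150],[626,390]])))
print("row tab head top/bot, neck top/bot, front",us(f([[570,370],[570,495],[605,395],[605,478],[552,430]])))
g=lambda p:np.array(p)/2.6+[180,130]
zt=T[2,3]-7.2
e=ray(g([[28,169],[731,168],[330,140],[433,140],[290,92],[470,92],[380,69]]),K,C,zt)
print("held in tool",(np.linalg.inv(T)@np.c_[e,[zt]*7,[1]*7].T)[:2].T.round(2))
```

```text
A edge pts [[438.02 -62.36]
 [548.88 -62.53]]
A slot mouth LR / inner LR [[483.3  -61.72]
 [503.02 -61.75]] [[477.06 -53.71]
 [508.9  -53.76]]
A slot back [[492.99 -47.95]]
row edge [[ 549.62  -65.41]
 [ 550.14 -110.72]]
row tab head top/bot, neck top/bot, front [[ 538.6  -106.77]
 [ 539.68 -131.86]
 [ 545.93 -111.7 ]
 [ 546.76 -128.39]
 [ 535.43 -118.66]]
held in tool [[ 52.62 -55.01]
 [ 52.83  55.41]
 [ 57.16  -7.5 ]
 [ 57.17   8.54]
 [ 64.48 -13.54]
 [ 64.49  14.09]
 [ 67.92   0.27]]
```

```bash
python3 -c "
from h import *
inc(505.1,-32.2,60,99.7)"
```

```text
inc rot [ 0.0001 -0.     -0.0016] shift [ 5.510e+01 -1.000e-01  1.194e+02] rows 3.0
```

step_arm(increments="0 0 -0.0016 30 0 0 -1; 0 0 -0.0016 55 0 20 -1; 0 0 -0.0016 55.1 0 50 -1; 0 0 -0.0016 55.1 0 80 -1; 0 0 -0.0016 55.1 0 105 -1; 0 0 -0.0016 55.1 0 119 -1; 0 0 -0.0016 55.1 0 119 -1; 0 0 -0.0016 55.1 0 119 -1; 0 0 -0.0016 55.1 0 119 -1")

```text
time: 18.45
tool_pos: [505.8, -32.3, 61.1]
tcp_rot: [3.14, 0.001, 1.741]
contact_force: [-1.2, -0.3, -1.6]
grip_width: 15.7
```

```bash
python3 -c "
from h import *
snap('w8')
inc(505.1,-32.2,40,99.7)"
```

```text
18.45 [505.8 -32.3  61.1] [3.1398e+00 6.0000e-04 1.7413e+00] 15.66 [-0.22  0.54  1.8   0.    0.79 -0.39] 0.0032183578492888222
inc rot [0.0016 0.0005 0.0012] shift [ 0.2 -0.6 21. ] rows 1.0
```

View pics/w8.png

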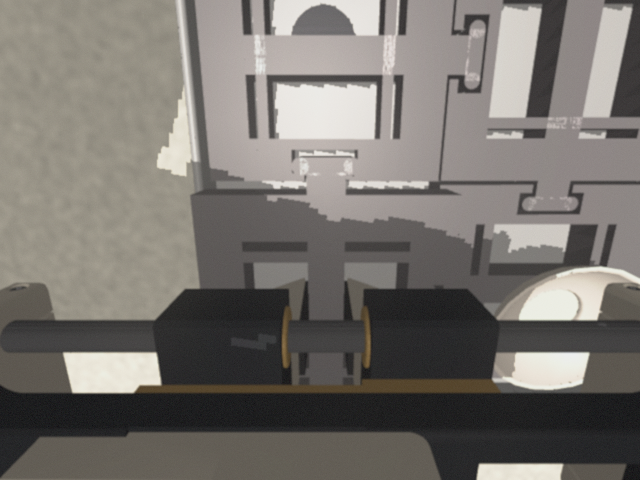

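Tab B sits directly over tile A's slot (head at 303–352, row 165), so I'll lower it.

step_arm(increments="0 0 0 0.1 -0.4 5 -1; 0 0 0 0.1 -0.4 10 -1; 0 0 0 0.1 -0.4 15 -1; 0 0 0 0.1 -0.4 19 -1; 0 0 0 0.1 -0.4 22 -1; 0 0 0 0.1 -0.4 22 -1")

```text
time: 19.25
tool_pos: [504.7, -32.1, 38.0]
tcp_rot: [-3.141, -0.0, 1.741]
contact_force: [0.3, 0.1, -1.3]
grip_width: 15.7
```

No contact with the tile bottom about 10 mm up, so it's engaged. I'll lower it the rest of the way.

step_arm(increments="0 0 0 0 0 3 -1; 0 0 0 0 0 5 -1; 0 0 0 0 0 7 -1; 0 0 0 0 0 7.7 -1; 0 0 0 0 0 7.7 -1; 0 0 0 0 0 7.7 -1")

```text
time: 20.0
tool_pos: [504.8, -32.1, 30.6]
tcp_rot: [3.142, -0.0, 1.741]
contact_force: [-1.8, 0.2, 0.5]
grip_width: 15.8
```

step_arm(increments="0 0 0 0 0 0.4 -1; 0 0 0 0 0 0.4 -0.45; 0 0 0 0 0 0.4 -0.45; 0 0 0 0 0 0.4 -0.45; 0 0 0 0 0 0.4 -0.45; 0 0 0 0 0 -20 -0.45; 0 0 0 0 0 -60 -0.45; 0 0 0 0 0 -110 -0.45; 0 0 0 -40 0 -150 -0.45; 0 0 0 -90 0 -150 -0.45; 0 0 0 -120 0 -150 -0.45; 0 0 0 -120 0 -150 -0.45; 0 0 0 -120 0 -150 -0.45")

```text
time: 21.62
tool_pos: [524.8, -149.7, 180.2]
tcp_rot: [-3.141, -0.001, 1.741]
contact_force: [-0.3, 0.4, -0.9]
grip_width: 24.8
```

```bash
python3 -c "
from h import *
snap('w9')
from plant import capture
c=capture('top');cv2.imwrite('pics/top2.png',c['frame'][:,:,::-1]);cv2.imwrite('pics/top2c.png',cv2.resize(c['frame'][195:305,240:365,::-1],None,fx=6,fy=5.4,interpolation=2))
c=capture('side');cv2.imwrite('pics/side2c.png',cv2.resize(c['frame'][190:290,235:385,::-1],None,fx=5,fy=5,interpolation=2))"
```

```text
21.625 [ 524.8 -149.7  180.2] [-3.1409e+00 -1.0000e-03  1.7413e+00] 24.75 [-0.42  0.44  1.57  0.    1.13 -0.59] 0.016276310614190395
```

View pics/w9.png

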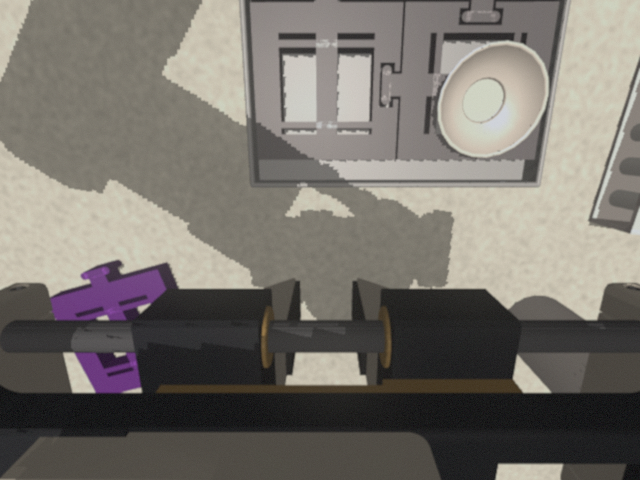

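View pics/top2c.png

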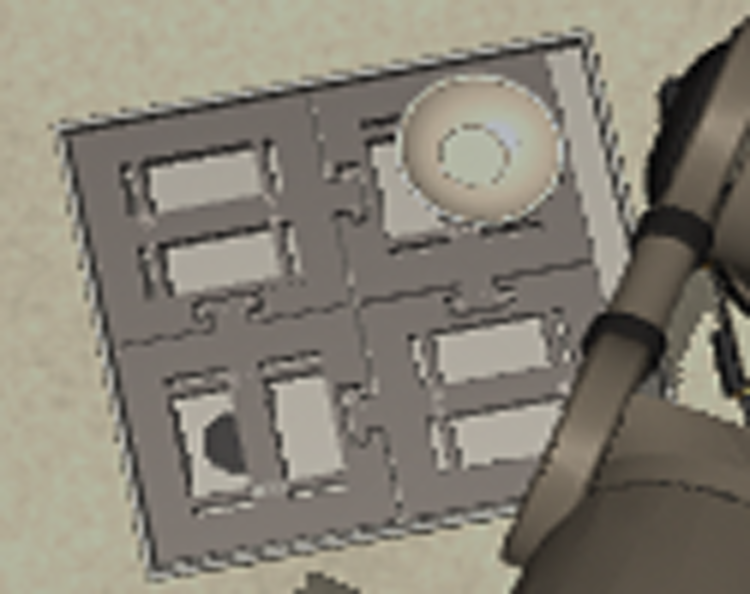

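View pics/side2c.png

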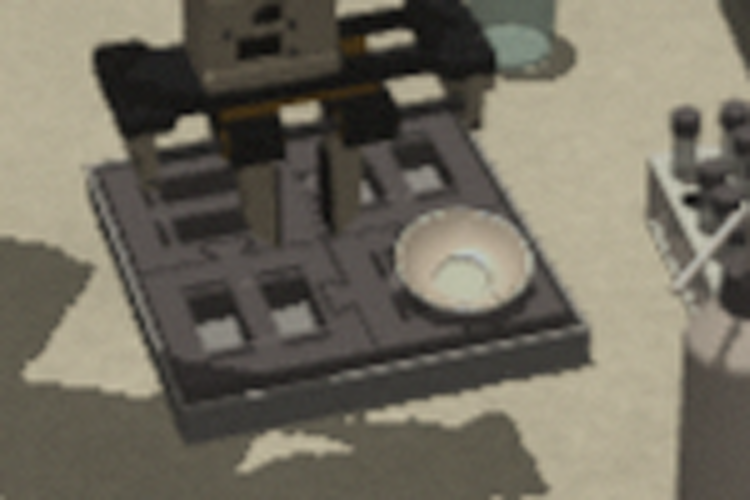

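The pictures show all four tiles interlocked, and the dish hasn't moved. The gripper is clear of everything, so I'm handing the job in.

```bash
python3 -c "
from h import *
a=cv2.imread('pics/top0.png').astype(int);b=cv2.imread('pics/top2.png').astype(int)
d=(np.abs(a-b).max(2)>40)
for n,(x,y,r) in dict(dish=(320,222,14),beaker=(215,197,18),rack=(317,166,28),tip=(141,222,25),timer=(447,197,12),brush=(503,250,12),purple=(416,320,25),bottle=(388,176,16)).items(): print(n,d[y-r:y+r,x-r:x+r].mean().round(3))
from plant import close_job
print(close_job())"
```

```text
dish 0.0
beaker 0.0
rack 0.0
tip 0.0
timer 0.0
brush 0.0
purple 0.015
bottle 0.0
the job is handed in; nothing more can be done
None
```

I put both tiles back in the pan and handed the job in at about 22 s. Tile A is in the left place with its tab in the laid row's slot. Tile B is in the right place with its tab in tile A's slot and the laid row's tab in its own slot.

- **Seating:** Both tiles went down with no noticeable contact force. At release the gripper stood about 3 mm above its height at pick-up from the bench, which is the pan floor's thickness. I judged flushness from that and from the pictures; I did not measure the tile tops separately.
- **Locking:** The final top, side and wrist pictures show all four tiles joined with their seams closed. The arm covered part of tile B's outer edge in the top view, but the wrist view showed that edge clear.
- **Other lab ware:** Comparing the first and last top pictures, the dish, beaker, wash bottle, tube rack, tip box, timer and brush show no change. The area around the purple look-alike changed by 1.5% of its pixels. I didn't look into it, but the arm's shadow is the likely cause, because the gripper never went down near that tile.
- **Disagreements:** The top and wrist cameras differed by about 3 to 4 mm on where the loose tiles lay. The two joints put tile B's ideal place about 1 mm apart, so I aimed between them, within the 2 mm clearance. I found the laid row about 8 mm to the left.

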